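# Nip a display module in the board holder

### The job

Clamp the display module in the board holder for soldering: lift it off its nest, lay it flat, glass side up, square and roughly centred on the holder's two rails between the jaws, and let go; then slide the orange-gripped jaw up until the module is held between both jaws with the jaw's sprung pad pushed in about 1 mm. The glass is fragile: handle the module gently, never push the pad in past about half of its 3 mm travel, and leave the other things on the bench where they are.

Things in the scene. Friction and masses are not known exactly. Their poses are not given: they have to be found in the camera images.
- module: Display module: green board 62 mm (own x) by 146 (own y) by 2 thick; dark display frame 44x124x8 with yellow-green glass on top; black block 20x90x4 under its middle. 110-175 g. Origin: centre of the board's underside; z out of the glass. Either end may face the sliding jaw. Pick it by its long edges across the 62 mm with a light grip: 20-50 N a finger is safe, 75 N breaks it.
- nest: Low black moulded nest, fixed, 50 mm (x) by 120 mm (y), on which the module starts, the board's underside 30 mm above the bench, the board's long edges overhanging the nest by some 6 mm. Origin: centre of its underside.
- holder: Board holder screwed to the bench: grey base plate 110 mm (x) by 376 (y), 8 thick; blue end blocks 43 high. Origin: centre of its underside on the bench, z up. Two blue jaws, 76 wide, 21 high above the rails, faces square to y. The rear jaw (black thumbscrew, 39 above the rails) is at the -y end, clamped where last left: it does not give.
- rails (a point): Point midway between the holder's two flat aluminium rails, at their top, 45 mm above the bench, above the holder's origin; axes as the holder. Rails run along y, 7 mm wide, centred at x = -20 and +20. The module lies across both. The rear jaw's face is anywhere from y = -109 to -85 mm: not reported, to be found by touch or sight.
- slide_jaw: Sliding jaw, at the +y end, moves only along the holder's y. Origin: mid-width on the face of its black sprung pad (unpressed), at rail-top height. Starts at holder y = +90 to +120 mm, can go to +25. A brake drags at a steady 9 N or so and holds it where left. The pad gives 3 mm into the jaw: 1 N to start, then 4 N per mm (1 mm: 5 N, plus the drag: 14 N at the grip).
- jaw_grip (a point): Middle of the top of the sliding jaw's orange thumb grip: a block 34 mm (x) by 16 (y) standing 35 high on the jaw, its centre 22 mm behind (+y of) the pad's face, its top 56 mm above the rail tops. Pinch it along y or push it from behind. Pushing the loose module along the rails takes 0.5 to 2 N.
- breadboard: white solderless breadboard 55 x 165 x 9 mm, lying beyond the nest; origin centre of underside. Leave it.
- screwdriver: screwdriver, 170 mm, orange handle, lying on the robot's side of the nest; leave it.
- spool_blue: spool of blue wire, 62 mm across, 50 mm high, standing; origin centre of underside. Leave it.
- spool_black: spool of black wire, 62 mm across, 50 mm high, standing; leave it.
- multimeter: green and black multimeter 92 mm wide, propped on its stand, about 190 mm high; leave it.
- stripper: wire stripper with orange handles, 160 mm, lying far out on the robot's left; leave it.
- parts_tray: blue divided tray 90 x 130 x 35 mm; leave it.
There are look-alikes about, which are no part of the job. What is meant by the module is not blue or purple, and is the smaller of those in its own colour.

How it is judged (in metres and radians):
On the way:
1. the module lies on the holder's rails between the jaws, let go, not yet clamped (z of module in the frame of holder between 0.042 and 0.048 m and x of module in the frame of holder between -0.012 and 0.012 m and angle between module's own z axis and vertical below 0.05 rad and contact force between the fingers and module below 0.1 N and contact force between module and slide_jaw below 2.5 N), for 0.2 s.
At the end, for the whole second after the job is handed in: The module lies flat on both rails (height within 2 mm, tilt under 2.3 degrees), glass up, centred within 10 mm, square within 3 degrees, held between the jaws by the sprung pad with 2.8 to 8 N (pad pushed in about 0.5 to 1.7 mm); all at rest (contact force between module and slide_jaw between 2.8 and 8 N and z of module in the frame of holder between 0.043 and 0.047 m and x of module in the frame of holder between -0.01 and 0.01 m and angle between module's own z axis and vertical below 0.04 rad and angle between the y axis of module and the y axis of holder, either way round below 0.05 rad and linear speed of each of module, slide_jaw below 0.005 m/s); the robot touches nothing.
It fails at once if the sliding jaw presses the module with more than 8.5 N (pad far past half its travel) (contact force between module and slide_jaw above 8.5 N).
It fails at once if the fingers squeeze the module with more than 150 N in all (75 N each) (contact force between the fingers and module above 150 N).
It fails at once if the module is banged or pressed on the holder (more than 40 N in all) (contact force between module and holder above 40 N).
It fails at once if the module is tipped by more than 35 degrees (angle between module's own z axis and vertical above 0.6 rad).
It fails at once if another thing on the bench is shifted by more than 20 mm (distance of any of breadboard, screwdriver, spool_blue, spool_black, multimeter, stripper, parts_tray from where it was at the start of the episode above 0.02 m).
It also fails if it takes over 70 s, if anything falls off the work surface, if the arm or the gripper's body presses on something with over 40 N, if the wrist force passes 120 N, or if a joint passes its speed limit or range.

### The arm

A 7-joint arm with a two-finger parallel gripper is mounted at the origin on the work surface. World frame = base frame: x ahead of the robot, y to its left, z up, the work surface at z = 0. Lengths are in m, angles in degrees, forces in N, time in s.
With the tool pointing down it reaches from about 0.425 to 1.025 m from the base axis. Payload 3.6 kg.
Tool frame: the origin (TCP) lies between the finger pads; the fingertips stand robot.finger_overhang ahead of it and the grasp point (between the pads) is the TCP (robot.finger_overhang is the distance from the TCP to the fingertips, in m); z points along the fingers, y is the line along which they close (so a half turn about z gives the same grasp; the last joint's range is limited). The gripper opens to 85 mm and grips with 20 to 120 N. Pads are 22 mm wide; open, the fingers measure 114 mm over their backs; the gripper's body (76 mm by 85 mm) begins 54 mm behind the grasp point. The pads swing forward as they close: fully open they stand 13 mm farther back than shut.
Start: joints at [-73.425, 33.873, 2.773, 92.16, -1.908, 54.013, -1.931], TCP at [0.271, 0.673, 0.22] pointing down, gripper open.
Joint ranges: [-153.93, 153.93], [-27.13, 128.08], [-72.61, 78.16], [10.71, 143.7], [-87.88, 267.88], [4.46, 118.87], [-176.78, 176.78]. Speed limits (degrees/s): [147.25, 147.25, 180, 180, 180, 180, 180].

### API

Orientations are given as [roll, pitch, yaw] about the fixed x, y, z axes, in that order (R = Rz(yaw) Ry(pitch) Rx(roll)).
In Python, from station import robot, optics, order gives the robot as it stands. The module is installed in compiled form; this text tells all that it offers.
- The arm moves only by the tool servo_tool, never from a script. Its argument "moves" is one flat list of numbers, 7 for each row, row after row: the gripper command: -1 is fully open, 1 is shut, values between are in proportion, then the shift along the tool's x, y, z in m, then the turn, a rotation vector about the tool's x, y, z in degrees. In form: [jaw, x, y, z, wx, wy, wz, jaw, x, y, z, wx, wy, wz, ...]. A call has 1 to 12 rows; each row shifts and turns the commanded pose from where the row before left it, along the tool's axes as they then stand; what a row does not reach is not made up. A row lasts 1/12 s, in which the tool goes at most 41.7 mm and 7.16 degrees, less where a joint would pass 70% of its speed; a pose out of reach is approached as far as the arm can. A call is refused whole if a number of a shift passes 0.0417 or a number of a turn 7.16, either way. A call with a gripper value outside its range is refused whole. The fingers move at their own pace and stop on an object; the grip force is fixed at half the most. Time passes only in rows, so rows that do not move let the fingers close. It gives the time, the measured TCP pose, the force, the opening and the grip force at its end, in the units of the state.
- robot.get_obs(): the state, without advancing time (a new reading comes with each control period).
- optics.read_camera(name): name is "side" or "top"; returns a dict with "image" (420x560x3 uint8, blue, green, red), "fx", "fy", "cx", "cy" (pixels), "R" (3x3) and "t" (3): a world point X has camera coordinates R X + t. Camera axes: x right, y down, z forward; pixel columns grow to the right and rows downward; lengths in m; the calibration is good to about 2 mm. A picture is of the moment at which its call begins. There is no depth.
- order.job_done(): hands the job in; it is judged then, once.
Trained networks look in a picture, given as the dict that the camera call returned (one of the last four; its "shot" number tells which), for a name from the list of things; names that differ only in an ending like _2 or _b are one class to them, and where a whole thing is asked for, a point or a joint stands for the part that bears it (a point fixed in the world has none). Each returns a list of dicts, best first, with "score" (0 to 1); they miss things now and then, are a little off and sometimes report something else, mostly with a low value. They report only what shows in the picture. A call takes as long as a camera call. They do not tell look-alikes from the thing itself.
- optics.find_in(picture, thing): "extent" ([left, top, right, bottom] in pixels, round what is visible of it).
The state is a dict: "t": time; "joints": joint angles; "qd": joint speeds; "joint_torque": joint torques, N m; "eef_pos": TCP position; "tool_rot": TCP orientation; "wrist_force": force on the tool from outside, world axes, zero at the start; "torque": the same for the moment, N m; "finger_gap": opening from 0.0 (shut) to 1.0 (fully open); "gripper_force": force on a finger pad.
Only numpy, scipy, OpenCV 4.12 (cv2) and the standard library are available. Lean on these libraries where they do the work, as an engineer would, in place of code of your own. Each camera call takes 0.05 s, during which the arm holds its last target. There are 200 camera calls.

## Working session

There is one attempt and no reset: what is moved stays moved. The work goes in short steps, Python scripts to look and compute and a tool call to move; the robot and the scene stay as the last step left them, time stands still between calls to the robot, and variables do not carry over. Pictures are saved under pics/ and viewed, at most 10 in all, crops included, and the job is handed in when it is done.

Besides the shell and the picture viewer there is one more tool, called after "Emit:" as name(argument=value, ...) on one line, values as JSON. servo_tool: Moves the arm, as the interface text tells. Its arguments: {"type":"object","properties":{"moves":{"type":"array"}},"required":["moves"]}

```bash
mkdir -p pics; cat > h.py <<'E'
import numpy as np, cv2
from scipy.optimize import least_squares
from station import robot, optics, order
def proj(c,X):
    p=np.atleast_2d(X)@np.array(c["R"]).T+np.array(c["t"]); return np.c_[c["fx"]*p[:,0]/p[:,2]+c["cx"],c["fy"]*p[:,1]/p[:,2]+c["cy"]]
def onz(c,uv,z):
    R=np.array(c["R"]);t=np.array(c["t"]);o=-R.T@t
    uv=np.atleast_2d(uv);d=np.c_[(uv[:,0]-c["cx"])/c["fx"],(uv[:,1]-c["cy"])/c["fy"],np.ones(len(uv))]@R
    return o+d*((z-o[2])/d[:,2])[:,None]
E
python3 - <<'E'
from h import *
for n in ("side","top"):
    c=optics.read_camera(n); cv2.imwrite(f"pics/{n}0.png",c["image"])
    print(n,c["fx"],c["cx"],c["cy"],"pos",np.round(-np.array(c["R"]).T@np.array(c["t"]),3),np.round(c["R"],3).tolist())
    for th in ("module","nest","holder","slide_jaw","jaw_grip","breadboard"):
        print(th,[(np.round(d["extent"]).astype(int).tolist(),round(d["score"],2)) for d in optics.find_in(c,th)[:4]])
o=robot.get_obs();print(o,robot.finger_overhang)
E
```

```text
side 520.5731414913615 277.791705401173 213.685336327501 pos [ 0.007 -1.062  1.13 ] [[0.895, -0.447, 0.002], [-0.309, -0.623, -0.719], [0.322, 0.642, -0.695]]
module [([279, 225, 326, 266], 0.98), ([144, 177, 187, 195], 0.93), ([246, 352, 297, 410], 0.72), ([188, 282, 238, 358], 0.69)]
nest [([282, 242, 322, 270], 0.62)]
holder [([209, 126, 293, 205], 0.78)]
slide_jaw [([215, 127, 238, 151], 0.74)]
jaw_grip [([212, 126, 234, 147], 0.81)]
breadboard [([309, 217, 358, 261], 0.73), ([291, 110, 335, 165], 0.69)]
top 491.98564408994093 276.3180078380218 205.86957156470592 pos [ 0.134 -0.067  1.686] [[0.038, -0.999, 0.002], [-0.977, -0.037, -0.209], [0.209, 0.006, -0.978]]
module [([310, 275, 375, 311], 0.87), ([168, 245, 203, 293], 0.83), ([296, 185, 344, 208], 0.78), ([393, 254, 429, 302], 0.63)]
nest [([297, 185, 343, 210], 0.63)]
holder [([144, 166, 256, 214], 0.88), ([316, 229, 347, 237], 0.72)]
slide_jaw [([153, 184, 165, 207], 0.6)]
jaw_grip [([155, 188, 168, 203], 0.65)]
breadboard [([293, 159, 341, 181], 0.78), ([362, 148, 397, 176], 0.52)]
{'t': 0.7, 'joints': array([-73.42275259,  33.86982243,   2.77451706,  92.15919347,
        -1.90723051,  54.01170489,  -1.93154756]), 'qd': array([ 0.00912134, -0.03749444,  0.00189495,  0.06534274,  0.01359999,
       -0.00259277,  0.00054157]), 'joint_torque': array([-6.42118994e-04, -5.48461640e+01,  1.54541519e+00, -1.98494089e+01,
        9.22506326e-03,  1.62513359e-03,  1.98954359e-05]), 'eef_pos': array([0.27084292, 0.67253657, 0.22005347]), 'tool_rot': array([1.79994398e+02, 2.43614992e-03, 1.58066097e+02]), 'wrist_force': array([ 0.51264448, -0.06613904,  0.27682112]), 'torque': array([-0.04220799,  0.04585378, -0.05368418]), 'gripper_force': 0.0, 'finger_gap': 0.9963743466458161} 0.019
```

View pics/top0.png

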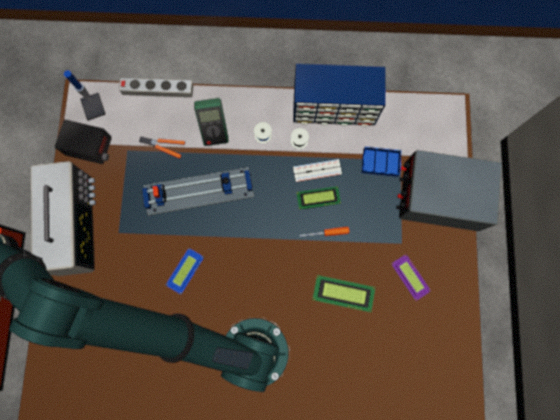

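View pics/side0.png

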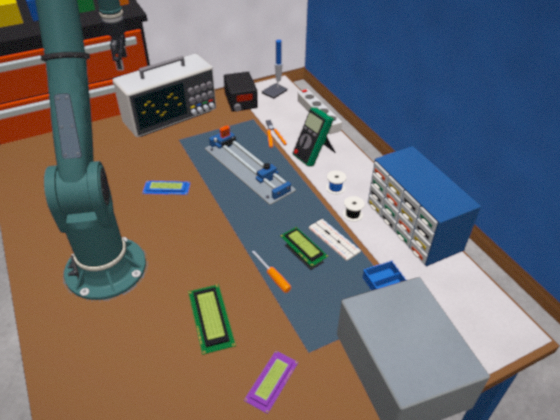

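The top image has four candidates for the module:
- green on the nest, (318,198)
- larger green, (344,293)
- blue-framed, (185,270)
- purple, (410,277)

By the description it is the smaller green one on the nest, at (318,198) top and (303,247) side. Next is a close crop to check that.

```bash
python3 - <<'E'
from h import *
a=cv2.imread("pics/top0.png");b=cv2.imread("pics/side0.png")
def cr(i,x0,y0,w,h,W,H): return cv2.resize(i[y0:y0+h,x0:x0+w],(W,H),interpolation=cv2.INTER_CUBIC)
L=np.vstack([cr(a,135,160,130,62,520,248),cr(b,200,118,104,80,452,348)[:, :520]if 0 else cv2.copyMakeBorder(cr(b,200,118,104,80,452,348),0,0,0,68,cv2.BORDER_CONSTANT)])
R=np.vstack([cr(a,285,175,70,50,280,200),cr(b,270,212,70,65,280,260)]);R=cv2.copyMakeBorder(R,0,596-460,0,0,cv2.BORDER_CONSTANT)
cv2.imwrite("pics/c1.png",np.hstack([L,R]))
E
```

```text
(no output)
```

View pics/c1.png

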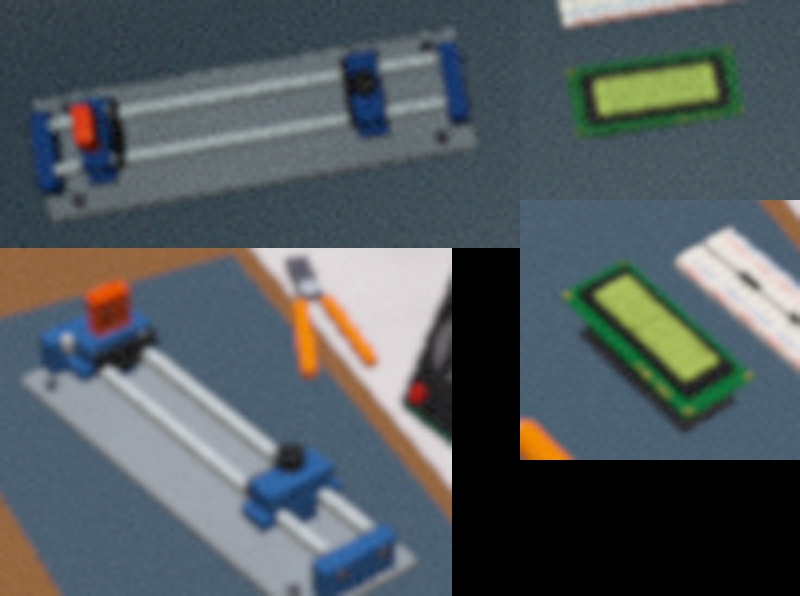

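The crop confirms it: the green module, glass up, on the black nest. The orange jaw is at the holder's left end in the top view (+y), and the rear jaw is on the right, about (226,182) in the full image. Now I measure both.

```bash
cat >> h.py <<'E'
def hull(c,box,kind="green"):
    x0,y0,x1,y1=box; im=np.zeros(c["image"].shape[:2],np.uint8)
    h=cv2.cvtColor(c["image"],cv2.COLOR_BGR2HSV); 
    if kind=="green": m=cv2.inRange(h,(30,90,40),(85,255,255))
    else: m=cv2.inRange(h,(0,150,120),(18,255,255))
    im[y0:y1,x0:x1]=m[y0:y1,x0:x1]
    im=cv2.morphologyEx(im,cv2.MORPH_OPEN,np.ones((2,2)))
    k=max(cv2.findContours(im,cv2.RETR_EXTERNAL,cv2.CHAIN_APPROX_NONE)[0],key=cv2.contourArea)
    return cv2.convexHull(k)[:,0].astype(float)
def rect(P):
    (cx,cy),(w,h),a=cv2.minAreaRect((P[:,:2]*1000).astype(np.float32))
    b=cv2.boxPoints(((cx,cy),(w,h),a)); e=max([b[1]-b[0],b[2]-b[1]],key=np.linalg.norm)
    return np.round([cx,cy,w,h,np.degrees(np.arctan2(e[1],e[0]))%180],1)
E
python3 - <<'E'
from h import *
T=optics.read_camera("top");S=optics.read_camera("side")
ht=hull(T,(290,182,350,215));hs=hull(S,(272,215,335,275))
for z in (.02,.032,.045): print(z,rect(onz(T,ht,z)),rect(onz(S,hs,z)))
# bounds-centre rays: triangulate centre
gt=hull(T,(145,175,180,215),"o");gs=hull(S,(205,115,245,160),"o")
print("grip extents",gt.min(0),gt.max(0),gs.min(0),gs.max(0))
# holder fit: [x,y,yaw] ; plate corners + rear-jaw knob etc
A=lambda u,v:(135+u/4-.4,160+v/4-.4)
B=lambda u,v:(200+u/4.346-.4,118+(v-248)/4.35-.4)
# holder frame: +y to image left, +x up in the top image
obs=[(T,A(32,100),(.055,.188,.008)),(T,A(455,28),(.055,-.188,.008)),(T,A(476,146),(-.055,-.188,.008)),(T,A(50,220),(-.055,.188,.008)),
     (S,B(22,378),(-.055,.188,.008)),(S,B(415,558),(.055,-.188,.008))]
def f(p,full=False):
    r=[]
    c,s=np.cos(p[2]),np.sin(p[2])
    for cam,uv,X in obs:
        w=[p[0]+c*X[0]-s*X[1],p[1]+s*X[0]+c*X[1],X[2]]; r+=list(proj(cam,w)[0]-uv)
    return np.array(r)
q=least_squares(f,[.6,.3,0]);print("holder",q.x[:2],np.degrees(q.x[2]),np.round(q.fun,1))
p=q.x
def loc(P): 
    d=np.atleast_2d(P)[:,:2]-p[:2];c,s=np.cos(p[2]),np.sin(p[2]); return np.round(np.c_[d@[c,s],d@[-s,c]]*1000,1)
print("grip top from top cam (z .101) hull box loc:",loc(onz(T,gt,.101)).min(0),loc(onz(T,gt,.101)).max(0))
print("grip side cam:",loc(onz(S,gs,.101)).min(0),loc(onz(S,gs,.101)).max(0))
# rear jaw front edge top (z .066) from crop: left edge of blue jaw
print("rear jaw face",loc(onz(T,[A(345,60),A(358,133)],.066)))
print("pad face at top",loc(onz(T,[A(113,98),A(122,178)],.066)))
E
```

```text
0.02 [ 523.3 -205.3   65.7  149.1  100.3] [ 528.2 -192.2   67.5  150.   100.5]
0.032 [ 520.5 -204.3   65.3  148.   100.3] [ 522.5 -201.6   66.8  148.4  100.5]
0.045 [ 517.5 -203.2   64.8  146.9  100.3] [ 516.4 -211.8   66.   146.6  100.5]
grip extents [154. 188.] [158. 196.] [221. 125.] [229. 135.]
holder [0.5378174  0.22038548] 12.225133387571082 [-0.   0.  -0.3  0.2 -0.4  0.4 -0.7  0.3  0.   0.4  1.3  0.8]
grip top from top cam (z .101) hull box loc: [-20.7 118.2] [  8.6 133.4]
grip side cam: [-31.2  99.7] [ 18.2 144. ]
rear jaw face [[ 26.  -92.2]
 [-39.2 -93.4]]
pad face at top [[ 27.2 106.8]
 [-43.1 108.2]]
```

```bash
python3 - <<'E'
from h import *
T=optics.read_camera("top");S=optics.read_camera("side")
p=np.array([.5378,.2204,np.radians(12.225)]);c,s=np.cos(p[2]),np.sin(p[2])
W=lambda x,y,z:np.c_[p[0]+c*x-s*y,p[1]+s*x+c*y,np.full_like(x,z)]
xs=np.arange(-45,45.1,.5)/1000
def ortho(cam,ys,z):
    X,Y=np.meshgrid(xs,ys);uv=proj(cam,W(X.ravel(),Y.ravel(),z)).astype(np.float32)
    return cv2.remap(cam["image"],uv[:,0].reshape(X.shape),uv[:,1].reshape(X.shape),cv2.INTER_CUBIC).astype(float)
for n,cam in (("top",T),("side",S)):
    for y0 in (-70,-30,10,50):
        g=ortho(cam,np.arange(y0,y0+40)/1000,.045).sum(2).mean(0)
        r=[]
        for x0 in (-20,20):
            m=abs(xs*1000-x0)<15; k=np.argmax(np.where(m,g,0)); w=slice(max(k-8,0),k+9); gg=g[w]-g[w].min(); r.append((round(xs[k]*1000,1),round((gg*xs[w]).sum()/gg.sum()*1000,1)))
        print(n,y0,r)
# along-y profiles: blueness and brightness/orange
ys=np.arange(-130,140)/1000
for n,cam in (("top",T),("side",S)):
  for z in (.066,.101):
    o=ortho(cam,ys,z); m=abs(xs)<.012; q=o[:,m].mean(1)
    print(n,z,"B-R every 4mm:",[(int(1000*y),int(a[0]-a[2])) for y,a in zip(ys,q)][::4][:15 if z<.1 else 0],[(int(1000*y),int(a[2]-a[0])) for y,a in zip(ys,q)][210::3])
E
```

```text
top -70 [(np.float64(-18.5), np.float64(-18.5)), (np.float64(21.0), np.float64(21.3))]
top -30 [(np.float64(-19.0), np.float64(-18.9)), (np.float64(21.0), np.float64(21.3))]
top 10 [(np.float64(-18.5), np.float64(-18.7)), (np.float64(21.0), np.float64(21.0))]
top 50 [(np.float64(-19.0), np.float64(-19.1)), (np.float64(21.0), np.float64(21.1))]
side -70 [(np.float64(-19.0), np.float64(-18.7)), (np.float64(5.5), np.float64(4.3))]
side -30 [(np.float64(-18.5), np.float64(-18.3)), (np.float64(21.0), np.float64(21.1))]
side 10 [(np.float64(-18.5), np.float64(-18.3)), (np.float64(21.0), np.float64(20.9))]
side 50 [(np.float64(-18.5), np.float64(-18.4)), (np.float64(21.0), np.float64(20.9))]
top 0.066 B-R every 4mm: [(-130, 13), (-126, 13), (-122, 15), (-118, 39), (-114, 44), (-110, 24), (-106, 15), (-102, 17), (-98, 25), (-94, 25), (-90, 11), (-86, 9), (-82, 13), (-78, 13), (-74, 13)] [(80, -13), (83, -13), (86, -13), (89, -13), (92, -14), (95, -13), (98, -12), (101, -9), (104, -3), (107, -2), (110, -11), (113, -33), (116, -54), (119, -60), (122, -35), (125, 29), (128, 104), (131, 148), (1
[... 254 characters left out ...]
, (134, 143), (137, 65)]
side 0.066 B-R every 4mm: [(-130, 55), (-126, 64), (-122, 66), (-118, 78), (-114, 97), (-110, 108), (-106, 106), (-102, 85), (-98, 57), (-94, 44), (-90, 31), (-86, 13), (-82, 5), (-78, 5), (-74, 8)] [(80, -10), (83, -9), (86, -8), (89, -6), (92, -4), (95, -3), (98, -2), (101, 0), (104, -2), (107, -11), (110, -26), (113, -44), (116, -62), (119, -74), (122, -72), (125, -53), (128, -16), (131, 28), (134, 65), (137, 83)]
side 0.101 B-R every 4mm: [] [(80, -69), (83, -75), (86, -72), (89, -60), (92, -45), (95, -28), (98, -9), (101, 9), (104, 27), (107, 41), (110, 51), (113, 63), (116, 83), (119, 110), (122, 141), (125, 174), (128, 205), (131, 221), (134, 220), (137, 205)]
```

Both views agree on the measurements:
- **Module:** (0.5215, -0.203), z about 0.032, long axis at 100.4°.
- **Holder:** (0.539, 0.2206), yaw 12.2°.
- **Rear jaw face:** about y = -92 mm.
- **Pad face:** about +105 mm.

Moving now.

Emit:
servo_tool(moves=[-1, 0, 0, 0, 0, 0, 6.4, -1, 0, 0, 0, 0, 0, 6.4, -1, 0, 0, 0, 0, 0, 6.4, -1, 0, 0, 0, 0, 0, 6.4, -1, 0, 0, 0, 0, 0, 6.4, -1, 0, 0, 0, 0, 0, 6.4, -1, 0, 0, 0, 0, 0, 6.4, -1, 0, 0, 0, 0, 0, 6.4, -1, 0, 0, 0, 0, 0, 6.4, -1, 0, 0, 0, 0, 0, 0])

```text
t: 1.73
eef_pos: [0.2704, 0.6727, 0.2199]
tool_rot: [180.0, 0.0, 100.4]
wrist_force: [-0.4, 0.5, -0.5]
finger_gap: 1.001
gripper_force: 0.0
```

Emit:
servo_tool(moves=[-1, -0.038, 0.0125, 0, 0, 0, 0, -1, -0.038, 0.0125, 0, 0, 0, 0, -1, -0.038, 0.0125, 0, 0, 0, 0, -1, -0.038, 0.0125, 0, 0, 0, 0, -1, -0.038, 0.0125, 0, 0, 0, 0, -1, -0.038, 0.0125, 0, 0, 0, 0, -1, -0.038, 0.0125, 0, 0, 0, 0, -1, -0.038, 0.0125, 0, 0, 0, 0, -1, -0.038, 0.0125, 0, 0, 0, 0, -1, -0.038, 0.0125, 0, 0, 0, 0, -1, -0.038, 0.0125, 0, 0, 0, 0, -1, -0.038, 0.0125, 0, 0, 0, 0])

```text
t: 2.73
eef_pos: [0.5019, 0.2498, 0.2204]
tool_rot: [180.0, -0.0, 100.7]
wrist_force: [0.5, 1.2, 0.3]
finger_gap: 1.0
gripper_force: 0.0
```

Emit:
servo_tool(moves=[-1, -0.037, -0.005, 0, 0, 0, 0, -1, -0.037, -0.005, 0, 0, 0, 0, -1, -0.037, -0.005, 0, 0, 0, 0, -1, -0.037, -0.005, 0, 0, 0, 0, -1, -0.037, -0.005, 0, 0, 0, 0, -1, -0.037, -0.005, 0, 0, 0, 0, -1, -0.037, -0.005, 0, 0, 0, 0, -1, -0.037, -0.005, 0, 0, 0, 0, -1, -0.037, -0.005, 0, 0, 0, 0, -1, -0.037, -0.005, 0, 0, 0, 0, -1, -0.037, -0.005, 0, 0, 0, 0, -1, 0, 0, 0, 0, 0, 0])

```text
t: 3.73
eef_pos: [0.5207, -0.169, 0.2213]
tool_rot: [179.9, 0.4, 100.0]
wrist_force: [0.1, -0.2, 0.6]
finger_gap: 0.999
gripper_force: 0.0
```

Emit:
servo_tool(moves=[-1, -0.0168, -0.0027, 0, 0, 0, 0, -1, -0.0168, -0.0027, 0, 0, 0, 0, -1, 0, 0, 0.03, 0, 0, 0, -1, 0, 0, 0.03, 0, 0, 0, -1, 0, 0, 0.03, 0, 0, 0, -1, 0, 0, 0.03, 0, 0, 0, -1, 0, 0, 0.02, 0, 0, 0, -1, 0, 0, 0, 0, 0, 0, -1, 0, 0, 0, 0, 0, 0])

```text
t: 4.48
eef_pos: [0.5214, -0.1926, 0.0795]
tool_rot: [-179.9, -0.1, 100.6]
wrist_force: [-0.1, -0.1, 0.7]
finger_gap: 0.997
gripper_force: 0.0
```

```bash
python3 - <<'E'
from h import *
T=optics.read_camera("top");S=optics.read_camera("side")
def cr(i,x0,y0,w,h): return cv2.resize(i[y0:y0+h,x0:x0+w],(400,400),interpolation=cv2.INTER_CUBIC)
cv2.imwrite("pics/g1.png",np.hstack([cr(T["image"],270,150,100,100),cr(S["image"],255,190,90,90)]))
o=robot.get_obs();print(o["eef_pos"],o["tool_rot"])
E
```

```text
[ 0.52296907 -0.1933085   0.08131348] [1.79872155e+02 6.64493491e-02 1.00524416e+02]
```

View pics/g1.png

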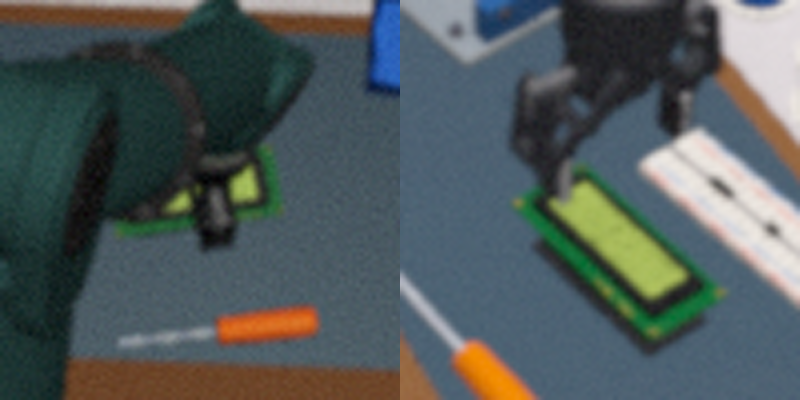

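The fingers straddle the module's short side, and the TCP is about 10 mm off along the length. I'll correct that and hold the TCP at z about 0.037 so the fingertips clear the breadboard.

Emit:
servo_tool(moves=[-0.85, -0.005, -0.001, 0, 0, 0, 0, -0.85, -0.005, -0.001, 0, 0, 0, 0, -0.85, 0, 0, 0.015, 0, 0, 0, -0.85, 0, 0, 0.015, 0, 0, 0, -0.85, 0, 0, 0.013, 0, 0, 0, -0.85, 0, 0, 0, 0, 0, 0, -0.7, 0, 0, 0, 0, 0, 0, -0.6, 0, 0, 0, 0, 0, 0, -0.52, 0, 0, 0, 0, 0, 0, -0.48, 0, 0, 0, 0, 0, 0, -0.46, 0, 0, 0, 0, 0, 0, -0.46, 0, 0, 0, 0, 0, 0])

```text
t: 5.58
eef_pos: [0.522, -0.2031, 0.0375]
tool_rot: [180.0, 0.0, 100.5]
wrist_force: [-0.1, 0.3, 0.2]
finger_gap: 0.73
gripper_force: 0.0
```

Emit:
servo_tool(moves=[-0.44, 0, 0, 0, 0, 0, 0, -0.44, 0, 0, 0, 0, 0, 0, -0.44, 0, 0, 0, 0, 0, 0])

```text
t: 5.83
eef_pos: [0.5217, -0.203, 0.037]
tool_rot: [180.0, 0.0, 100.5]
wrist_force: [0.1, -0.2, 0.6]
finger_gap: 0.717
gripper_force: 0.0
```

Emit:
servo_tool(moves=[-0.42, 0, 0, 0, 0, 0, 0, -0.42, 0, 0, 0, 0, 0, 0, -0.4, 0, 0, 0, 0, 0, 0, -0.4, 0, 0, 0, 0, 0, 0])

```text
t: 6.17
eef_pos: [0.5217, -0.2031, 0.037]
tool_rot: [-180.0, 0.0, 100.5]
wrist_force: [-0.8, -0.1, 0.1]
finger_gap: 0.699
gripper_force: 0.0
```

Emit:
servo_tool(moves=[-0.37, 0, 0, 0, 0, 0, 0, -0.37, 0, 0, 0, 0, 0, 0, -0.37, 0, 0, 0, 0, 0, 0])

```text
t: 6.42
eef_pos: [0.5217, -0.2031, 0.037]
tool_rot: [180.0, 0.0, 100.5]
wrist_force: [0.3, -0.2, -0.2]
finger_gap: 0.682
gripper_force: 0.0
```

Emit:
servo_tool(moves=[-0.34, 0, 0, 0, 0, 0, 0, -0.34, 0, 0, 0, 0, 0, 0, -0.34, 0, 0, 0, 0, 0, 0])

```text
t: 6.67
eef_pos: [0.5217, -0.2031, 0.037]
tool_rot: [180.0, 0.0, 100.5]
wrist_force: [-0.5, 0.6, -0.2]
finger_gap: 0.668
gripper_force: 0.0
```

```bash
python3 - <<'E'
from h import *
T=optics.read_camera("top");S=optics.read_camera("side")
def cr(i,x0,y0,w,h): return cv2.resize(i[y0:y0+h,x0:x0+w],(500,500),interpolation=cv2.INTER_CUBIC)
cv2.imwrite("pics/g2.png",np.hstack([cr(T["image"],290,170,60,60)[:,:300],cr(S["image"],265,205,65,65)]))
o=robot.get_obs();print(o["eef_pos"],o["finger_gap"])
E
```

```text
[ 0.52167921 -0.20305864  0.03700272] 0.6717060029288868
```

View pics/g2.png

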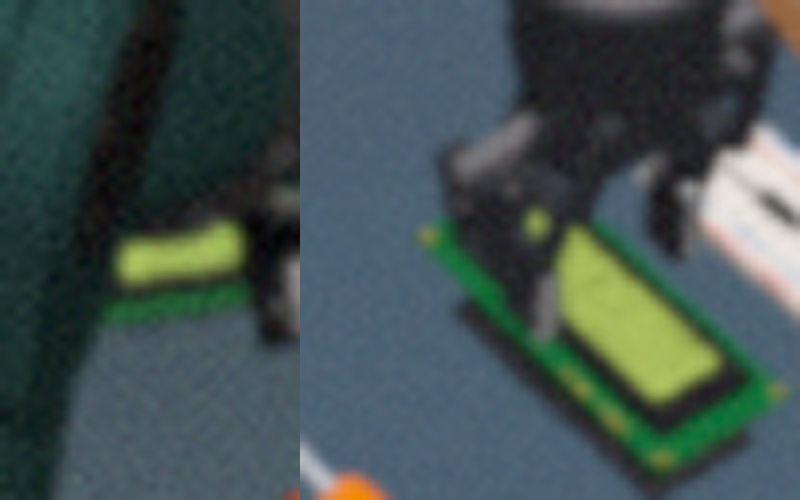

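```bash
python3 - <<'E'
from h import *
S=optics.read_camera("side")
a=np.radians(10.5);d=np.array([np.cos(a),np.sin(a),0]);c=np.array([.5217,-.2031,0])
for half in (.028,.031):
  for z in (.018,.026,.032,.038):
    print(half,z,[np.round((proj(S,c+s*half*d+[0,0,z])[0]-[265,205])*7.69+[300,0]) for s in(-1,1)])
E
```

```text
0.028 0.018 [array([540., 383.]), array([657., 316.])]
0.028 0.026 [array([541., 369.]), array([658., 301.])]
0.028 0.032 [array([541., 358.]), array([659., 291.])]
0.028 0.038 [array([542., 347.]), array([660., 280.])]
0.031 0.018 [array([534., 387.]), array([663., 312.])]
0.031 0.026 [array([534., 373.]), array([664., 298.])]
0.031 0.032 [array([535., 362.]), array([665., 287.])]
0.031 0.038 [array([535., 351.]), array([666., 276.])]
```

The fingertips are at about z 0.040, above the board, because the pads stand back when open. I'll reopen, go 18 mm lower and close again.

Emit:
servo_tool(moves=[-0.9, 0, 0, 0, 0, 0, 0, -0.9, 0, 0, 0, 0, 0, 0, -0.9, 0, 0, 0, 0, 0, 0, -0.9, 0, 0, 0.005, 0, 0, 0, -0.9, 0, 0, 0.005, 0, 0, 0, -0.9, 0, 0, 0.004, 0, 0, 0, -0.9, 0, 0, 0.004, 0, 0, 0, -0.9, 0, 0, 0, 0, 0, 0])

```text
t: 7.48
eef_pos: [0.521, -0.2028, 0.018]
tool_rot: [-179.9, -0.1, 100.5]
wrist_force: [-0.3, 0.3, -0.6]
finger_gap: 0.95
gripper_force: 0.0
```

Emit:
servo_tool(moves=[-0.7, 0, 0, 0, 0, 0, 0, -0.6, 0, 0, 0, 0, 0, 0, -0.52, 0, 0, 0, 0, 0, 0, -0.48, 0, 0, 0, 0, 0, 0, -0.46, 0, 0, 0, 0, 0, 0, -0.44, 0, 0, 0, 0, 0, 0, -0.44, 0, 0, 0, 0, 0, 0])

```text
t: 8.07
eef_pos: [0.5217, -0.203, 0.0191]
tool_rot: [180.0, 0.0, 100.5]
wrist_force: [0.2, -0.0, 0.8]
finger_gap: 0.723
gripper_force: 0.0
```

Emit:
servo_tool(moves=[-0.41, 0, 0, 0, 0, 0, 0, -0.41, 0, 0, 0, 0, 0, 0, -0.41, 0, 0, 0, 0, 0, 0])

```text
t: 8.32
eef_pos: [0.5217, -0.2031, 0.019]
tool_rot: [180.0, 0.0, 100.5]
wrist_force: [0.2, 0.0, 0.2]
finger_gap: 0.705
gripper_force: 0.0
```

Emit:
servo_tool(moves=[-0.37, 0, 0, 0, 0, 0, 0, -0.37, 0, 0, 0, 0, 0, 0, -0.37, 0, 0, 0, 0, 0, 0])

```text
t: 8.57
eef_pos: [0.5217, -0.2031, 0.019]
tool_rot: [180.0, 0.0, 100.5]
wrist_force: [0.4, -0.3, 0.3]
finger_gap: 0.68
gripper_force: 0.0
```

Emit:
servo_tool(moves=[-0.33, 0, 0, 0, 0, 0, 0, -0.33, 0, 0, 0, 0, 0, 0, -0.33, 0, 0, 0, 0, 0, 0])

```text
t: 8.82
eef_pos: [0.5217, -0.2031, 0.019]
tool_rot: [180.0, 0.0, 100.5]
wrist_force: [-0.2, -0.6, -0.5]
finger_gap: 0.665
gripper_force: 0.0
```

Emit:
servo_tool(moves=[-0.29, 0, 0, 0, 0, 0, 0, -0.29, 0, 0, 0, 0, 0, 0, -0.29, 0, 0, 0, 0, 0, 0])

```text
t: 9.07
eef_pos: [0.5217, -0.2031, 0.019]
tool_rot: [180.0, 0.0, 100.5]
wrist_force: [-0.2, -0.2, -0.1]
finger_gap: 0.649
gripper_force: 0.0
```

Emit:
servo_tool(moves=[-0.26, 0, 0, 0, 0, 0, 0, -0.26, 0, 0, 0, 0, 0, 0, -0.26, 0, 0, 0, 0, 0, 0])

```text
t: 9.32
eef_pos: [0.5217, -0.2031, 0.019]
tool_rot: [180.0, 0.0, 100.5]
wrist_force: [-0.7, -0.1, -0.4]
finger_gap: 0.631
gripper_force: 0.0
```

```bash
python3 - <<'E'
from h import *
S=optics.read_camera("side")
cv2.imwrite("pics/g3.png",cv2.resize(S["image"][205:270,265:330],(500,500),interpolation=cv2.INTER_CUBIC))
o=robot.get_obs();print(o["gripper_force"],o["finger_gap"])
E
```

```text
0.0 0.6323131520982441
```

View pics/g3.png

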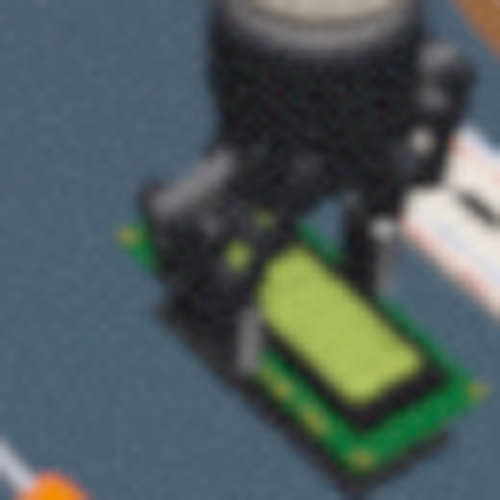

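The near fingertip, crop (245,378), is now below the board edge and just outside it. Still no contact, so I keep closing.

Emit:
servo_tool(moves=[-0.23, 0, 0, 0, 0, 0, 0, -0.23, 0, 0, 0, 0, 0, 0, -0.23, 0, 0, 0, 0, 0, 0])

```text
t: 9.62
eef_pos: [0.5217, -0.2031, 0.019]
tool_rot: [-180.0, 0.0, 100.5]
wrist_force: [0.5, 0.5, 0.1]
finger_gap: 0.615
gripper_force: 0.0
```

Emit:
servo_tool(moves=[-0.2, 0, 0, 0, 0, 0, 0, -0.2, 0, 0, 0, 0, 0, 0, -0.2, 0, 0, 0, 0, 0, 0])

```text
t: 9.87
eef_pos: [0.5217, -0.2031, 0.019]
tool_rot: [180.0, 0.0, 100.5]
wrist_force: [0.1, -0.2, -0.0]
finger_gap: 0.598
gripper_force: 0.0
```

Emit:
servo_tool(moves=[-0.18, 0, 0, 0, 0, 0, 0, -0.18, 0, 0, 0, 0, 0, 0, -0.18, 0, 0, 0, 0, 0, 0])

```text
t: 10.12
eef_pos: [0.5219, -0.2031, 0.0191]
tool_rot: [180.0, 0.0, 100.5]
wrist_force: [0.8, 0.1, -0.5]
finger_gap: 0.588
gripper_force: 0.2
```

Emit:
servo_tool(moves=[-0.17, 0, 0, 0, 0, 0, 0, -0.17, 0, 0, 0, 0, 0, 0, -0.17, 0, 0, 0, 0, 0, 0])

```text
t: 10.37
eef_pos: [0.522, -0.203, 0.0191]
tool_rot: [180.0, 0.0, 100.5]
wrist_force: [0.3, 0.2, 0.5]
finger_gap: 0.586
gripper_force: 0.5
```

Emit:
servo_tool(moves=[-0.15, 0, 0, 0, 0, 0, 0, -0.15, 0, 0, 0, 0, 0, 0, -0.15, 0, 0, 0, 0, 0, 0])

```text
t: 10.62
eef_pos: [0.5222, -0.2031, 0.0191]
tool_rot: [180.0, 0.0, 100.5]
wrist_force: [1.1, -0.4, 0.5]
finger_gap: 0.576
gripper_force: 0.7
```

Emit:
servo_tool(moves=[-0.13, 0, 0, 0, 0, 0, 0, -0.13, 0, 0, 0, 0, 0, 0, -0.13, 0, 0, 0, 0, 0, 0])

```text
t: 10.87
eef_pos: [0.5219, -0.2031, 0.0191]
tool_rot: [180.0, 0.0, 100.5]
wrist_force: [2.1, -0.7, 1.3]
finger_gap: 0.563
gripper_force: 0.8
```

Emit:
servo_tool(moves=[-0.12, 0, 0, 0, 0, 0, 0, -0.12, 0, 0, 0, 0, 0, 0, -0.12, 0, 0, 0, 0, 0, 0])

```text
t: 11.12
eef_pos: [0.5218, -0.2031, 0.0191]
tool_rot: [180.0, 0.0, 100.5]
wrist_force: [2.2, 0.3, 1.5]
finger_gap: 0.558
gripper_force: 0.8
```

Emit:
servo_tool(moves=[-0.1, 0, 0, 0, 0, 0, 0, -0.1, 0, 0, 0, 0, 0, 0, -0.1, 0, 0, 0, 0, 0, 0])

```text
t: 11.37
eef_pos: [0.5217, -0.2031, 0.019]
tool_rot: [180.0, 0.0, 100.5]
wrist_force: [1.3, 0.0, 1.5]
finger_gap: 0.551
gripper_force: 0.7
```

Emit:
servo_tool(moves=[-0.08, 0, 0, 0, 0, 0, 0, -0.08, 0, 0, 0, 0, 0, 0, -0.08, 0, 0, 0, 0, 0, 0])

```text
t: 11.62
eef_pos: [0.5217, -0.2031, 0.019]
tool_rot: [180.0, 0.0, 100.5]
wrist_force: [0.8, 0.0, 1.5]
finger_gap: 0.54
gripper_force: 0.7
```

```bash
python3 - <<'E'
from h import *
S=optics.read_camera("side")
cv2.imwrite("pics/g4.png",cv2.resize(S["image"][210:270,268:328],(600,600),interpolation=cv2.INTER_CUBIC))
hs=hull(S,(272,215,335,275)); print(rect(onz(S,hs,.032)))
a=np.radians(10.5);d=np.array([np.cos(a),np.sin(a),0]);c=np.array([.5217,-.2031,0])
for z in (.01,.02,.03,.04):
    print(z,[np.round((proj(S,c+s*d*.031+[0,0,z])[0]-[268,210])*10) for s in(-1,1)])
o=robot.get_obs();print(o["gripper_force"],o["finger_gap"],o["wrist_force"],o["torque"])
E
```

```text
[ 525.1 -222.8   64.7  106.9   98. ]
0.01 [array([273., 472.]), array([441., 375.])]
0.02 [array([274., 449.]), array([443., 351.])]
0.03 [array([275., 425.]), array([444., 328.])]
0.04 [array([276., 401.]), array([446., 304.])]
0.7191280648112297 0.5444525257916474 [ 1.67174777  0.93213859 -0.04288198] [ 0.0449134  -0.30479934  0.00543033]
```

View pics/g4.png

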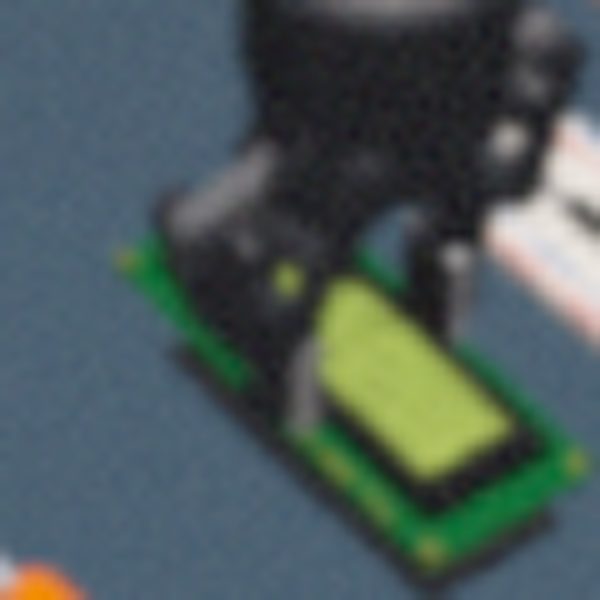

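The picture shows the fingertips resting on the green margin beside the display frame, at z about 0.032, so they are still too high. I'll reopen, descend slowly while watching the force, and close again.

Emit:
servo_tool(moves=[-0.5, 0, 0, 0, 0, 0, 0, -0.9, 0, 0, 0, 0, 0, 0, -0.9, 0, 0, 0, 0, 0, 0, -0.9, 0, 0, 0, 0, 0, 0, -0.9, 0, 0, 0.003, 0, 0, 0, -0.9, 0, 0, 0.003, 0, 0, 0, -0.9, 0, 0, 0.002, 0, 0, 0, -0.9, 0, 0, 0, 0, 0, 0])

```text
t: 12.33
eef_pos: [0.5212, -0.2029, 0.0104]
tool_rot: [-179.9, -0.0, 100.5]
wrist_force: [0.4, -0.6, 0.3]
finger_gap: 0.948
gripper_force: 0.0
```

Emit:
servo_tool(moves=[-0.9, 0, 0, 0.002, 0, 0, 0, -0.9, 0, 0, 0.002, 0, 0, 0, -0.9, 0, 0, 0, 0, 0, 0])

```text
t: 12.58
eef_pos: [0.5215, -0.2029, 0.0066]
tool_rot: [-180.0, -0.0, 100.5]
wrist_force: [1.0, -0.5, -0.4]
finger_gap: 0.947
gripper_force: 0.0
```

Emit:
servo_tool(moves=[-0.7, 0, 0, 0, 0, 0, 0, -0.6, 0, 0, 0, 0, 0, 0, -0.55, 0, 0, 0, 0, 0, 0, -0.52, 0, 0, 0, 0, 0, 0, -0.5, 0, 0, 0, 0, 0, 0, -0.48, 0, 0, 0, 0, 0, 0, -0.48, 0, 0, 0, 0, 0, 0])

```text
t: 13.17
eef_pos: [0.522, -0.2031, 0.0071]
tool_rot: [180.0, 0.0, 100.5]
wrist_force: [0.5, 0.4, -0.6]
finger_gap: 0.738
gripper_force: 0.2
```

Contact at gap 0.738, which is 62.7 mm, the board's width. Firming the grip.

Emit:
servo_tool(moves=[-0.46, 0, 0, 0, 0, 0, 0, -0.46, 0, 0, 0, 0, 0, 0, -0.46, 0, 0, 0, 0, 0, 0])

```text
t: 13.42
eef_pos: [0.5222, -0.2031, 0.0072]
tool_rot: [180.0, 0.0, 100.5]
wrist_force: [1.5, 0.6, 0.5]
finger_gap: 0.731
gripper_force: 0.5
```

Emit:
servo_tool(moves=[-0.44, 0, 0, 0, 0, 0, 0, -0.44, 0, 0, 0, 0, 0, 0, -0.44, 0, 0, 0, 0, 0, 0])

```text
t: 13.67
eef_pos: [0.5222, -0.2031, 0.0073]
tool_rot: [179.9, 0.0, 100.5]
wrist_force: [1.4, 0.4, 2.9]
finger_gap: 0.716
gripper_force: 7.7
```

Emit:
servo_tool(moves=[-0.42, 0, 0, 0, 0, 0, 0, -0.42, 0, 0, 0, 0, 0, 0, -0.42, 0, 0, 0, 0, 0, 0])

```text
t: 13.92
eef_pos: [0.5222, -0.2031, 0.0074]
tool_rot: [179.9, 0.0, 100.5]
wrist_force: [0.6, 0.9, 4.7]
finger_gap: 0.715
gripper_force: 20.3
```

Emit:
servo_tool(moves=[-0.4, 0, 0, 0, 0, 0, 0, -0.4, 0, 0, 0, 0, 0, 0, -0.4, 0, 0, -0.003, 0, 0, 0, -0.4, 0, 0, -0.005, 0, 0, 0, -0.4, 0, 0, -0.005, 0, 0, 0, -0.4, 0, 0, -0.005, 0, 0, 0, -0.4, 0, 0, 0, 0, 0, 0, -0.4, 0, 0, 0, 0, 0, 0])

```text
t: 14.58
eef_pos: [0.5214, -0.2032, 0.0253]
tool_rot: [-180.0, 0.0, 100.5]
wrist_force: [0.4, -0.6, -1.9]
finger_gap: 0.706
gripper_force: 33.0
```

Lifted and held at 33 N. Now up, across to the holder, and a look.

Emit:
servo_tool(moves=[-0.4, 0, 0, -0.01, 0, 0, 0, -0.4, 0, 0, -0.02, 0, 0, 0, -0.4, 0, 0, -0.03, 0, 0, 0, -0.4, 0, 0, -0.025, 0, 0, 0, -0.4, 0, 0, -0.015, 0, 0, 0, -0.4, 0, 0, -0.005, 0, 0, 0])

```text
t: 15.08
eef_pos: [0.523, -0.2038, 0.133]
tool_rot: [179.8, 0.1, 100.4]
wrist_force: [-0.3, -0.2, -1.0]
finger_gap: 0.708
gripper_force: 33.0
```

Emit:
servo_tool(moves=[-0.4, 0.012, 0.0079, 0, 0, 0, 0, -0.4, 0.024, 0.0079, 0, 0, 0, 0, -0.4, 0.036, 0.0079, 0, 0, 0, 0, -0.4, 0.04, 0.0079, 0, 0, 0, 0, -0.4, 0.04, 0.0079, 0, 0, 0, 0, -0.4, 0.04, 0.0079, 0, 0, 0, 0, -0.4, 0.04, 0.0079, 0, 0, 0, 0, -0.4, 0.04, 0.0079, 0, 0, 0, 0, -0.4, 0.04, 0.0079, 0, 0, 0, 0, -0.4, 0.036, 0.0079, 0, 0, 0, 0, -0.4, 0.024, 0.0079, 0, 0, 0, 0, -0.4, 0.012, 0.0079, 0, 0, 0, 0])

```text
t: 16.08
eef_pos: [0.5433, 0.1971, 0.129]
tool_rot: [-179.9, -0.1, 100.9]
wrist_force: [-0.5, 0.3, -0.7]
finger_gap: 0.706
gripper_force: 33.0
```

Emit:
servo_tool(moves=[-0.4, 0.01, 0, 0, 0, 0, -0.9, -0.4, 0.009, 0, 0, 0, 0, -0.8, -0.4, 0, 0, 0, 0, 0, 0, -0.4, 0, 0, 0, 0, 0, 0, -0.4, 0, 0, 0, 0, 0, 0])

```text
t: 16.5
eef_pos: [0.5414, 0.208, 0.13]
tool_rot: [-180.0, 0.1, 102.0]
wrist_force: [-0.9, -0.3, -1.4]
finger_gap: 0.709
gripper_force: 33.0
```

Emit:
servo_tool(moves=[-0.4, 0.004, 0, 0.02, 0, 0, -0.2, -0.4, 0, 0, 0.025, 0, 0, 0, -0.4, 0, 0, 0, 0, 0, 0, -0.4, 0, 0, 0, 0, 0, 0])

```text
t: 16.83
eef_pos: [0.5398, 0.2123, 0.0843]
tool_rot: [-179.8, 0.1, 102.2]
wrist_force: [0.9, -0.3, -0.2]
finger_gap: 0.703
gripper_force: 33.1
```

```bash
python3 - <<'E'
from h import *
T=optics.read_camera("top");S=optics.read_camera("side")
def cr(i,x0,y0,w,h): return cv2.resize(i[y0:y0+h,x0:x0+w],(400,400),interpolation=cv2.INTER_CUBIC)
cv2.imwrite("pics/p1.png",np.hstack([cr(T["image"],140,130,120,120),cr(S["image"],195,105,105,105)]))
o=robot.get_obs();print(o["eef_pos"],o["tool_rot"])
p=o["eef_pos"];a=np.radians(12.2);X=np.array([np.cos(a),np.sin(a)]);Y=np.array([-np.sin(a),np.cos(a)])
z=p[2]+.0247
for sx,sy in((-1,-1),(1,-1),(1,1),(-1,1)):
    w=np.r_[p[:2]+sx*.031*X+sy*.073*Y,z]; print(sx,sy,np.round((proj(S,w)[0]-[195,105])*400/105+[400,0]),np.round((proj(T,w)[0]-[140,130])*400/120))
E
```

```text
[0.54151258 0.21324283 0.08592027] [1.79934762e+02 2.41477215e-02 1.02264376e+02]
-1 -1 [629. 205.] [262. 191.]
1 -1 [688. 176.] [252. 132.]
1 1 [586.  98.] [107. 156.]
-1 1 [528. 123.] [115. 216.]
```

View pics/p1.png

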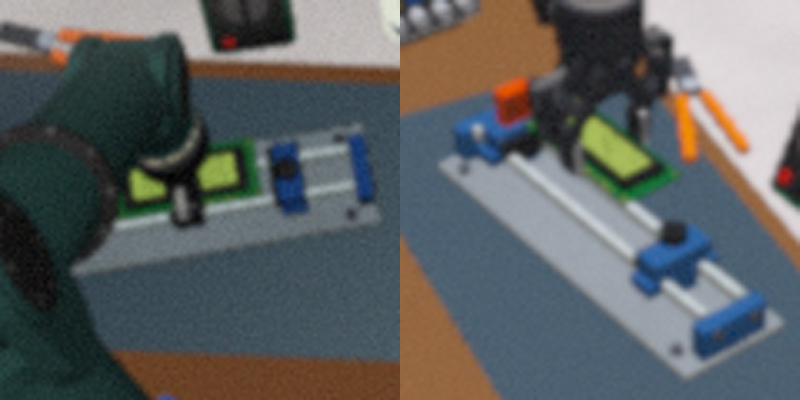

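```bash
python3 - <<'E'
from h import *
T=optics.read_camera("top");S=optics.read_camera("side")
o=robot.get_obs();p=o["eef_pos"];print(p)
a=np.radians(12.2);X=np.array([np.cos(a),np.sin(a)]);Y=np.array([-np.sin(a),np.cos(a)])
ht=hull(T,(150,160,222,200));hs=hull(S,(225,125,280,165))
def corners(h,c,z):
    P=onz(c,h,z)[:,:2]-p[:2];L=np.c_[P@X,P@Y]
    return [h[np.argmax(L@[s,-1])] for s in(-1,1)],[L[np.argmax(L@[s,-1])]*1000 for s in(-1,1)],L.min(0)*1000,L.max(0)*1000
z=p[2]+.0247
ct,lt,*b1=corners(ht,T,z);cs,ls,*b2=corners(hs,S,z)
print(ct,np.round(lt,1),np.round(b1,1));print(cs,np.round(ls,1),np.round(b2,1))
for u,v in zip(ct,cs):
    f=lambda w:np.r_[proj(T,w)[0]-u,proj(S,w)[0]-v]
    q=least_squares(f,np.r_[p[:2],.1]);d=q.x[:2]-p[:2];print(np.round([d@X*1e3,d@Y*1e3,q.x[2]*1e3],1),np.round(q.fun,1))
E
```

```text
[0.54178508 0.21397605 0.0863294 ]
[array([218., 187.]), array([216., 173.])] [[-30.1 -72.3]
 [ 18.4 -73. ]] [[-35.1 -73.3]
 [ 26.4 -14.4]]
[array([253., 157.]), array([268., 152.])] [[-31.6 -63. ]
 [ 21.6 -72.1]] [[-31.6 -72.9]
 [ 31.3  44.4]]
[-34.8 -71.8 118.9] [-0.2  0.8  0.8 -0.2]
[ 19.1 -73.6 112.7] [ 0.1 -0.4 -0.3  0.1]
```

Pose looks right: end at -73 mm, width ±31, centred within about 1.5 mm. Lowering.

Emit:
servo_tool(moves=[-0.4, 0, -0.001, 0.015, 0, 0, 0, -0.4, 0, 0, 0.02, 0, 0, 0, -0.4, 0, 0, 0.014, 0, 0, 0, -0.4, 0, 0, 0.006, 0, 0, 0, -0.4, 0, 0, 0.003, 0, 0, 0, -0.4, 0, 0, 0, 0, 0, 0, -0.4, 0, 0, 0, 0, 0, 0, -0.4, 0, 0, 0, 0, 0, 0])

```text
t: 17.7
eef_pos: [0.5405, 0.2144, 0.028]
tool_rot: [179.9, -0.0, 102.4]
wrist_force: [-0.6, 0.0, -0.8]
finger_gap: 0.711
gripper_force: 33.1
```

Emit:
servo_tool(moves=[-0.4, 0, 0, 0.001, 0, 0, 0, -0.4, 0, 0, 0.001, 0, 0, 0, -0.4, 0, 0, 0.001, 0, 0, 0, -0.4, 0, 0, 0, 0, 0, 0, -0.4, 0, 0, 0, 0, 0, 0])

```text
t: 18.12
eef_pos: [0.5396, 0.2141, 0.024]
tool_rot: [-180.0, 0.0, 102.4]
wrist_force: [0.3, -0.2, -1.3]
finger_gap: 0.704
gripper_force: 33.1
```

Emit:
servo_tool(moves=[-0.4, 0, 0, 0.0008, 0, 0, 0, -0.4, 0, 0, 0, 0, 0, 0, -0.4, 0, 0, 0, 0, 0, 0])

```text
t: 18.37
eef_pos: [0.5396, 0.2142, 0.0231]
tool_rot: [-180.0, 0.0, 102.4]
wrist_force: [1.0, 0.5, -0.9]
finger_gap: 0.707
gripper_force: 33.1
```

Emit:
servo_tool(moves=[-0.4, 0, 0, 0.0008, 0, 0, 0, -0.4, 0, 0, 0, 0, 0, 0, -0.4, 0, 0, 0, 0, 0, 0])

```text
t: 18.62
eef_pos: [0.5398, 0.2141, 0.0226]
tool_rot: [180.0, -0.0, 102.4]
wrist_force: [0.2, -1.0, 1.9]
finger_gap: 0.707
gripper_force: 33.3
```

Emit:
servo_tool(moves=[-0.4, 0, 0, 0.0005, 0, 0, 0, -0.4, 0, 0, 0, 0, 0, 0, -0.4, 0, 0, 0, 0, 0, 0])

```text
t: 18.87
eef_pos: [0.5398, 0.2141, 0.0226]
tool_rot: [180.0, -0.0, 102.4]
wrist_force: [-1.2, -0.9, 5.8]
finger_gap: 0.71
gripper_force: 33.5
```

Touched down at z 0.0226, as predicted. Releasing slowly.

Emit:
servo_tool(moves=[-0.42, 0, 0, -0.0005, 0, 0, 0, -0.44, 0, 0, 0, 0, 0, 0, -0.46, 0, 0, 0, 0, 0, 0, -0.5, 0, 0, 0, 0, 0, 0, -0.6, 0, 0, 0, 0, 0, 0, -0.75, 0, 0, 0, 0, 0, 0, -0.9, 0, 0, 0, 0, 0, 0, -0.9, 0, 0, 0, 0, 0, 0, -0.9, 0, 0, 0, 0, 0, 0])

```text
t: 19.62
eef_pos: [0.5397, 0.2142, 0.0224]
tool_rot: [180.0, 0.0, 102.4]
wrist_force: [-1.2, 0.3, 0.3]
finger_gap: 0.947
gripper_force: 0.0
```

Emit:
servo_tool(moves=[-0.9, 0, 0, -0.01, 0, 0, 0, -0.9, 0, 0, -0.03, 0, 0, 0, -0.9, 0, 0, -0.04, 0, 0, 0, -0.9, 0, 0, -0.04, 0, 0, 0, -0.9, 0, 0, -0.04, 0, 0, 0, -0.9, 0, 0, 0, 0, 0, 0, -0.9, 0, 0, 0, 0, 0, 0])

```text
t: 20.2
eef_pos: [0.5415, 0.2148, 0.1859]
tool_rot: [179.6, -0.1, 102.4]
wrist_force: [-0.4, 0.3, 0.4]
finger_gap: 0.951
gripper_force: 0.0
```

```bash
python3 - <<'E'
from h import *
S=optics.read_camera("side");T=optics.read_camera("top")
O=np.array([.539,.2206]);a=np.radians(12.2);X=np.array([np.cos(a),np.sin(a)]);Y=np.array([-np.sin(a),np.cos(a)])
loc=lambda P:np.round(np.c_[(P[:,:2]-O)@X,(P[:,:2]-O)@Y]*1000,1)
hs=hull(S,(220,125,280,175));r=rect(onz(S,hs,.047));print(r,loc(np.array([[r[0]/1e3,r[1]/1e3]])))
L=loc(onz(S,hs,.047));print(L.min(0),L.max(0))
gs=[d["extent"] for d in optics.find_in(S,"jaw_grip")[:1]];print(gs)
o=robot.get_obs();print(o["eef_pos"])
# predicted grip-top centre box for pad at y
h=cv2.cvtColor(S["image"],cv2.COLOR_BGR2HSV);m=cv2.inRange(h,(0,140,100),(14,255,255));m[:115]=0;m[165:]=0;m[:,:205]=0;m[:,245:]=0
v,u=np.nonzero(m);print("orange",u.min(),u.max(),v.min(),v.max(),len(u),u.mean(),v.mean())
for yp in (100,105,110):
    W=[np.r_[O+X*x/1e3+Y*(yp+22+dy)/1e3,z] for x in(-17,17) for dy in(-8,8) for z in(.066,.101)]
    q=cv2.convexHull(proj(S,W).astype(np.float32))[:,0];k=np.zeros((420,560),np.uint8);cv2.fillConvexPoly(k,np.round(q).astype(int),1)
    vv,uu=np.nonzero(k);print(yp,q.min(0),q.max(0),uu.mean(),vv.mean())
cv2.imwrite("pics/r1.png",cv2.resize(S["image"][105:215,195:305],(600,600),interpolation=cv2.INTER_CUBIC))
E
```

```text
[539.8 212.5  60.8 140.1 102.9] [[-0.9 -8.1]]
[-32.  -78.5] [29.4 61.6]
[[213.0, 128.2, 236.6, 144.2]]
[0.53842203 0.21393106 0.18159499]
orange 205 244 115 136 426 219.70657276995306 122.6056338028169
100 [221.07779 125.9762 ] [232.55138 140.10622] 226.97794117647058 133.0514705882353
105 [220.25131 125.32447] [231.72119 139.43246] 226.09929078014184 132.2695035460993
110 [219.42744 124.67478] [230.89355 138.76082] 224.98611111111111 131.93055555555554
```

View pics/r1.png

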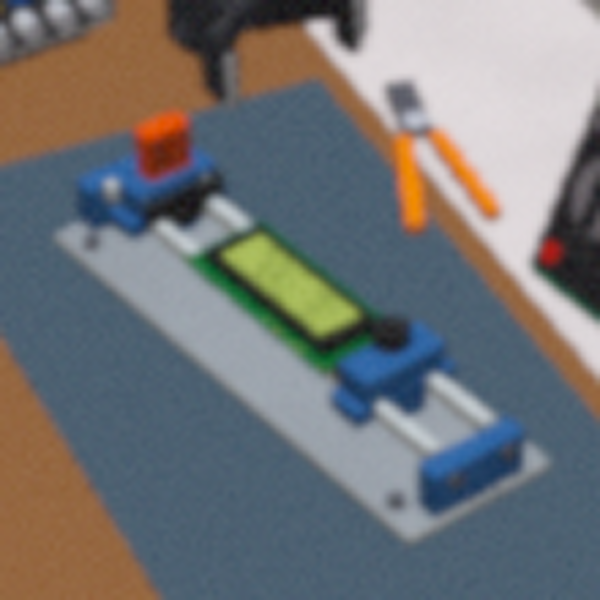

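The module lies flat, square and centred on the rails, with the rear jaw face beyond its -y end and the orange grip at crop (163,145). The measurement gives x = -1 mm, y = -8 mm and yaw 102.9° against 102.2°. Now I turn the tool a quarter turn to pinch the grip along y.

Emit:
servo_tool(moves=[-0.9, 0, 0, 0, 0, 0, -6.9, -0.9, 0, 0, 0, 0, 0, -6.9, -0.9, 0, 0, 0, 0, 0, -6.9, -0.9, 0, 0, 0, 0, 0, -6.9, -0.9, 0, 0, 0, 0, 0, -6.9, -0.9, 0, 0, 0, 0, 0, -6.9, -0.9, 0, 0, 0, 0, 0, -6.9, -0.9, 0, 0, 0, 0, 0, -6.9, -0.9, 0, 0, 0, 0, 0, -6.9, -0.9, 0, 0, 0, 0, 0, -6.9, -0.9, 0, 0, 0, 0, 0, -6.9, -0.9, 0, 0, 0, 0, 0, -6.9])

```text
t: 21.35
eef_pos: [0.5383, 0.2135, 0.1804]
tool_rot: [-179.9, -0.2, -174.5]
wrist_force: [0.5, 0.0, 0.3]
finger_gap: 0.951
gripper_force: 0.0
```

Emit:
servo_tool(moves=[-0.9, 0, 0, 0, 0, 0, -6.9, -0.7, 0, 0.03, 0, 0, 0, 0, -0.5, 0, 0.035, 0, 0, 0, 0, -0.4, 0, 0.035, 0, 0, 0, 0, -0.3, 0, 0.034, 0, 0, 0, 0, -0.3, 0, 0, 0, 0, 0, 0, -0.3, 0, 0, 0, 0, 0, 0, -0.3, 0, 0, 0, 0, 0, 0, -0.3, 0, 0, 0, 0, 0, 0])

```text
t: 22.1
eef_pos: [0.5117, 0.3428, 0.1812]
tool_rot: [-179.9, -0.1, -168.1]
wrist_force: [0.7, -0.2, 1.2]
finger_gap: 0.647
gripper_force: 0.0
```

Emit:
servo_tool(moves=[-0.3, 0, 0.003, 0.03, 0, 0, 0, -0.3, 0, 0, 0.035, 0, 0, 0, -0.3, 0, 0, 0.02, 0, 0, 0, -0.3, 0, 0, 0.008, 0, 0, 0, -0.3, 0, 0, 0, 0, 0, 0, -0.3, 0, 0, 0, 0, 0, 0])

```text
t: 22.6
eef_pos: [0.5118, 0.3471, 0.0897]
tool_rot: [-180.0, 0.0, -168.0]
wrist_force: [0.6, -0.1, 0.8]
finger_gap: 0.654
gripper_force: 0.0
```

Emit:
servo_tool(moves=[-0.3, 0, 0, 0.004, 0, 0, 0, -0.3, 0, 0, 0.003, 0, 0, 0, -0.3, 0, 0, 0, 0, 0, 0, 0, 0, 0, 0, 0, 0, 0, 0.2, 0, 0, 0, 0, 0, 0, 0.35, 0, 0, 0, 0, 0, 0, 0.35, 0, 0, 0, 0, 0, 0, 0.35, 0, 0, 0, 0, 0, 0])

```text
t: 23.27
eef_pos: [0.5111, 0.3482, 0.0826]
tool_rot: [180.0, 0.0, -167.9]
wrist_force: [-0.1, -0.6, 0.6]
finger_gap: 0.322
gripper_force: 0.0
```

Emit:
servo_tool(moves=[0.45, 0, 0, 0, 0, 0, 0, 0.5, 0, 0, 0, 0, 0, 0, 0.5, 0, 0, 0, 0, 0, 0])

```text
t: 23.52
eef_pos: [0.511, 0.3481, 0.0824]
tool_rot: [-180.0, -0.0, -167.9]
wrist_force: [1.1, 0.4, 0.1]
finger_gap: 0.253
gripper_force: 0.0
```

Emit:
servo_tool(moves=[0.55, 0, 0, 0, 0, 0, 0, 0.58, 0, 0, 0, 0, 0, 0, 0.58, 0, 0, 0, 0, 0, 0, 0.58, 0, 0, 0, 0, 0, 0])

```text
t: 23.85
eef_pos: [0.5109, 0.349, 0.0825]
tool_rot: [179.9, 0.0, -167.9]
wrist_force: [0.2, 2.2, 0.5]
finger_gap: 0.213
gripper_force: 1.1
```

Emit:
servo_tool(moves=[0.62, 0, 0, 0, 0, 0, 0, 0.64, 0, 0, 0, 0, 0, 0, 0.64, 0, 0, 0, 0, 0, 0, 0.64, 0, 0, 0, 0, 0, 0])

```text
t: 24.18
eef_pos: [0.5107, 0.3499, 0.0826]
tool_rot: [179.9, 0.0, -167.9]
wrist_force: [-1.0, 5.5, 0.4]
finger_gap: 0.182
gripper_force: 10.9
```

Grip pinched at 11 N and the jaw is braked. I'll firm up and slide it, watching the force along y.

Emit:
servo_tool(moves=[0.7, 0, 0, 0, 0, 0, 0, 0.7, 0, 0, 0, 0, 0, 0, 0.7, 0, 0, 0, 0, 0, 0, 0.7, 0, -0.002, 0, 0, 0, 0, 0.7, 0, -0.003, 0, 0, 0, 0, 0.7, 0, -0.003, 0, 0, 0, 0, 0.7, 0, -0.003, 0, 0, 0, 0, 0.7, 0, -0.003, 0, 0, 0, 0, 0.7, 0, -0.003, 0, 0, 0, 0, 0.7, 0, -0.003, 0, 0, 0, 0])

```text
t: 25.02
eef_pos: [0.5144, 0.3331, 0.0828]
tool_rot: [179.7, 0.1, -167.8]
wrist_force: [-3.7, 8.9, -0.9]
finger_gap: 0.165
gripper_force: 54.9
```

Emit:
servo_tool(moves=[0.7, 0, -0.003, 0, 0, 0, 0, 0.7, 0, -0.002, 0, 0, 0, 0, 0.7, 0, -0.002, 0, 0, 0, 0, 0.7, 0, -0.002, 0, 0, 0, 0, 0.7, 0, -0.002, 0, 0, 0, 0])

```text
t: 25.43
eef_pos: [0.5168, 0.3222, 0.0828]
tool_rot: [179.7, 0.1, -167.8]
wrist_force: [-2.2, 8.6, 0.5]
finger_gap: 0.164
gripper_force: 54.9
```

Emit:
servo_tool(moves=[0.7, 0, -0.0015, 0, 0, 0, 0, 0.7, 0, -0.0015, 0, 0, 0, 0, 0.7, 0, -0.0015, 0, 0, 0, 0, 0.7, 0, -0.0015, 0, 0, 0, 0, 0.7, 0, -0.0015, 0, 0, 0, 0, 0.7, 0, -0.0015, 0, 0, 0, 0])

```text
t: 25.93
eef_pos: [0.5188, 0.3134, 0.0828]
tool_rot: [179.7, 0.1, -167.8]
wrist_force: [-2.2, 8.9, -0.3]
finger_gap: 0.159
gripper_force: 54.9
```

Emit:
servo_tool(moves=[0.7, 0, -0.001, 0, 0, 0, 0, 0.7, 0, -0.001, 0, 0, 0, 0, 0.7, 0, -0.001, 0, 0, 0, 0, 0.7, 0, -0.001, 0, 0, 0, 0])

```text
t: 26.27
eef_pos: [0.5195, 0.31, 0.0828]
tool_rot: [179.7, 0.1, -167.8]
wrist_force: [-2.8, 9.3, -0.2]
finger_gap: 0.161
gripper_force: 54.9
```

```bash
cat > st.py <<'E'
from h import *
O=np.array([.539,.2206]);a=np.radians(12.2);X=np.array([np.cos(a),np.sin(a)]);Y=np.array([-np.sin(a),np.cos(a)])
f=[];
for i in range(3):
    S=optics.read_camera("side");o=robot.get_obs();f.append(o["wrist_force"][:2]@Y)
hs=hull(S,(225,130,285,180));L=np.c_[(onz(S,hs,.047)[:,:2]-O)@X,(onz(S,hs,.047)[:,:2]-O)@Y]*1000
print("Fy",np.round(f,1),"eef y",round((o["eef_pos"][:2]-O)@Y*1000,2),"x",round((o["eef_pos"][:2]-O)@X*1000,2),"module",np.round(L.min(0),1),np.round(L.max(0),1),"t",o["t"])
E
python3 st.py
```

```text
Fy [ 9.6 10.   8.8] eef y 91.16 x -0.17 module [-32.  -78.5] [29.4 68.6] t 26.4167
```

Emit:
servo_tool(moves=[0.7, 0, -0.001, 0, 0, 0, 0, 0.7, 0, -0.001, 0, 0, 0, 0, 0.7, 0, -0.001, 0, 0, 0, 0, 0.7, 0, -0.001, 0, 0, 0, 0])

```text
t: 26.75
eef_pos: [0.5204, 0.3061, 0.0828]
tool_rot: [179.7, 0.1, -167.8]
wrist_force: [-3.1, 9.4, 1.1]
finger_gap: 0.162
gripper_force: 54.9
```

Emit:
servo_tool(moves=[0.7, 0, -0.001, 0, 0, 0, 0, 0.7, 0, -0.001, 0, 0, 0, 0, 0.7, 0, -0.001, 0, 0, 0, 0])

```text
t: 27.0
eef_pos: [0.521, 0.3031, 0.0828]
tool_rot: [179.7, 0.1, -167.8]
wrist_force: [-2.1, 9.8, -0.2]
finger_gap: 0.162
gripper_force: 54.9
```

```bash
python3 st.py
```

```text
Fy [10.   9.7  9.4] eef y 84.19 x -0.17 module [-32.  -82.5] [30. 64.] t 27.15
```

The module is now being pushed (rear end at -82.5). About 8 mm remains to the rear jaw, so I continue gently.

Emit:
servo_tool(moves=[0.7, 0, -0.001, 0, 0, 0, 0, 0.7, 0, -0.001, 0, 0, 0, 0, 0.7, 0, -0.001, 0, 0, 0, 0])

```text
t: 27.4
eef_pos: [0.5213, 0.3019, 0.0828]
tool_rot: [179.6, 0.1, -167.7]
wrist_force: [-3.6, 13.3, -2.1]
finger_gap: 0.165
gripper_force: 54.8
```

Emit:
servo_tool(moves=[0.7, 0, -0.0005, 0, 0, 0, 0, 0.7, 0, -0.0005, 0, 0, 0, 0, 0.7, 0, -0.0005, 0, 0, 0, 0])

```text
t: 27.65
eef_pos: [0.5214, 0.3016, 0.0828]
tool_rot: [179.5, 0.2, -167.7]
wrist_force: [-3.2, 14.5, -2.2]
finger_gap: 0.166
gripper_force: 54.7
```

```bash
python3 st.py
```

```text
Fy [14.1 12.6 13.4] eef y 82.96 x -0.13 module [-31.4 -82.5] [29.4 62.5] t 27.8
```

```bash
python3 - <<'E'
from h import *
S=optics.read_camera("side");I=S["image"];I0=cv2.imread("pics/side0.png")
cv2.imwrite("pics/f1.png",cv2.resize(I[110:200,205:305],(800,600) if 0 else (660,594),interpolation=cv2.INTER_CUBIC))
O=np.array([.539,.2206]);a=np.radians(12.2);X=np.array([np.cos(a),np.sin(a)]);Y=np.array([-np.sin(a),np.cos(a)])
h=cv2.cvtColor(I,cv2.COLOR_BGR2HSV);m=np.zeros(h.shape[:2],np.uint8);m[130:180,225:285]=cv2.inRange(h,(25,80,120),(45,255,255))[130:180,225:285]
k=max(cv2.findContours(m,0,1)[0],key=cv2.contourArea)[:,0].astype(float);P=onz(S,k,.055);L=np.c_[(P[:,:2]-O)@X,(P[:,:2]-O)@Y]*1000
print("glass",L.min(0),L.max(0),rect(P))
# rear jaw face candidates projected (top edge z .066 and face at rail z) in crop px
for y in (-85,-89,-93):
    for x in(-38,38): print(y,x,np.round((proj(S,np.r_[O+X*x/1e3+Y*y/1e3,.066])[0]-[205,110])*6.6))
print(robot.get_obs()["wrist_force"])
E
```

```text
glass [-17.40603013 -59.75602407] [15.52052479 45.47355387] [539.6 213.4  32.9 105.2 102.3]
-85 -38 [325. 405.]
-85 38 [448. 344.]
-89 -38 [330. 409.]
-89 38 [453. 348.]
-93 -38 [335. 413.]
-93 38 [458. 352.]
[-3.45900059 13.61059146 -2.28444075]
```

View pics/f1.png

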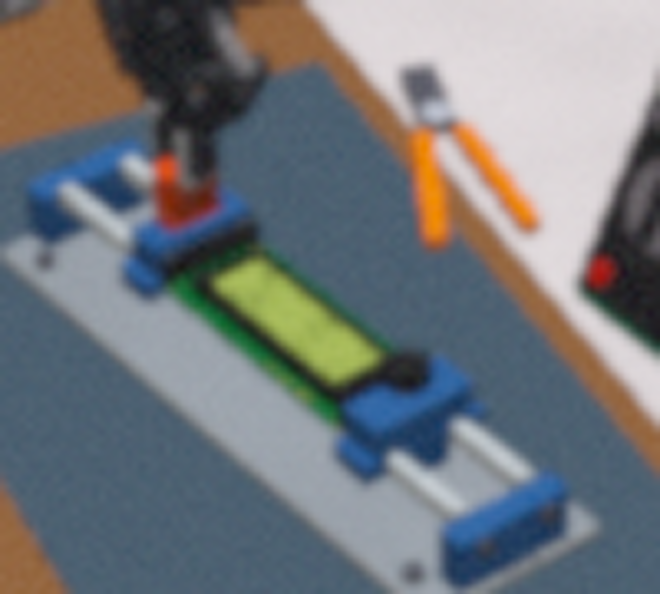

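```bash
python3 - <<'E'
from h import *
S=optics.read_camera("side")
O=np.array([.539,.2206]);a=np.radians(12.2);X=np.array([np.cos(a),np.sin(a)]);Y=np.array([-np.sin(a),np.cos(a)])
def g(I,n):
    h=cv2.cvtColor(I,cv2.COLOR_BGR2HSV);m=np.zeros(h.shape[:2],np.uint8);m[130:180,225:285]=cv2.inRange(h,(25,80,120),(45,255,255))[130:180,225:285]
    k=max(cv2.findContours(m,0,1)[0],key=cv2.contourArea)
    P=onz(S,k[:,0].astype(float),.055);L=np.c_[(P[:,:2]-O)@X,(P[:,:2]-O)@Y]*1000;print(n,L.min(0),L.max(0),rect(P))
A=np.zeros_like(S["image"]);A[105:215,195:305]=cv2.resize(cv2.imread("pics/r1.png"),(110,110),interpolation=cv2.INTER_AREA)
g(A,"before");g(S["image"],"now")
E
```

```text
before [-17.53473095 -51.35357184] [15.52052479 54.29176348] [537.7 221.8  32.9 105.6 102.3]
now [-17.40603013 -59.75602407] [15.52052479 45.47355387] [539.6 213.4  32.9 105.2 102.3]
```

The module moved 8.6 mm and is against the rear jaw. The pinch force of about 13.7 N puts the pad near 4.5 N. I'll unload the arm before letting go.

Emit:
servo_tool(moves=[0.7, 0, 0.0007, 0, 0, 0, 0, 0.7, 0, 0.0007, 0, 0, 0, 0, 0.7, 0, 0, 0, 0, 0, 0, 0.7, 0, 0, 0, 0, 0, 0])

```text
t: 28.23
eef_pos: [0.5214, 0.3017, 0.0828]
tool_rot: [179.6, 0.1, -167.7]
wrist_force: [-2.2, 11.1, -1.6]
finger_gap: 0.164
gripper_force: 54.9
```

Emit:
servo_tool(moves=[0.7, 0, 0.0008, 0, 0, 0, 0, 0.7, 0, 0.0008, 0, 0, 0, 0, 0.7, 0, 0.0008, 0, 0, 0, 0, 0.7, 0, 0, 0, 0, 0, 0, 0.7, 0, 0, 0, 0, 0, 0])

```text
t: 28.65
eef_pos: [0.5213, 0.3017, 0.0828]
tool_rot: [179.7, 0.1, -167.8]
wrist_force: [-2.4, 8.7, -0.4]
finger_gap: 0.165
gripper_force: 55.0
```

Emit:
servo_tool(moves=[0.7, 0, 0.0007, 0, 0, 0, 0, 0.7, 0, 0.0007, 0, 0, 0, 0, 0.7, 0, 0, 0, 0, 0, 0, 0.7, 0, 0, 0, 0, 0, 0])

```text
t: 28.98
eef_pos: [0.5213, 0.3017, 0.0828]
tool_rot: [179.8, 0.1, -167.8]
wrist_force: [-2.3, 7.1, 0.1]
finger_gap: 0.161
gripper_force: 55.1
```

Emit:
servo_tool(moves=[0.7, 0, 0.0008, 0, 0, 0, 0, 0.7, 0, 0.0008, 0, 0, 0, 0, 0.7, 0, 0.0008, 0, 0, 0, 0, 0.7, 0, 0.0008, 0, 0, 0, 0, 0.7, 0, 0, 0, 0, 0, 0, 0.7, 0, 0, 0, 0, 0, 0])

```text
t: 29.48
eef_pos: [0.5213, 0.3018, 0.0828]
tool_rot: [-180.0, 0.0, -167.9]
wrist_force: [-0.6, 3.1, 4.0]
finger_gap: 0.164
gripper_force: 55.6
```

Emit:
servo_tool(moves=[0.68, 0, 0, 0, 0, 0, 0, 0.66, 0, 0, 0, 0, 0, 0, 0.64, 0, 0, 0, 0, 0, 0, 0.62, 0, 0, 0, 0, 0, 0, 0.62, 0, 0, 0, 0, 0, 0])

```text
t: 29.9
eef_pos: [0.5211, 0.3016, 0.0822]
tool_rot: [-180.0, 0.0, -168.0]
wrist_force: [-0.6, 2.2, 1.5]
finger_gap: 0.191
gripper_force: 1.2
```

Almost free and the jaw has stayed put. Opening fully and retreating straight up.

Emit:
servo_tool(moves=[0.58, 0, 0, 0, 0, 0, 0, 0.5, 0, 0, 0, 0, 0, 0, 0.4, 0, 0, 0, 0, 0, 0, 0.2, 0, 0, 0, 0, 0, 0, 0, 0, 0, 0, 0, 0, 0, -0.2, 0, 0, 0, 0, 0, 0, -0.2, 0, 0, 0, 0, 0, 0, -0.2, 0, 0, 0, 0, 0, 0])

```text
t: 30.57
eef_pos: [0.5209, 0.302, 0.0824]
tool_rot: [-180.0, -0.0, -167.9]
wrist_force: [0.1, 0.0, -0.1]
finger_gap: 0.601
gripper_force: 0.0
```

Emit:
servo_tool(moves=[-0.2, 0, 0, -0.01, 0, 0, 0, -0.2, 0, 0, -0.03, 0, 0, 0, -0.2, 0, 0, -0.04, 0, 0, 0, -0.2, 0, 0, -0.04, 0, 0, 0, -0.2, 0, 0, -0.02, 0, 0, 0, -0.2, 0, 0, 0, 0, 0, 0, -0.2, 0, 0, 0, 0, 0, 0, -0.2, 0, 0, 0, 0, 0, 0])

```text
t: 31.23
eef_pos: [0.5202, 0.3016, 0.2221]
tool_rot: [-180.0, -0.1, -167.9]
wrist_force: [-0.4, -0.2, -0.5]
finger_gap: 0.603
gripper_force: 0.0
```

```bash
python3 - <<'E'
from h import *
S=optics.read_camera("side")
O=np.array([.539,.2206]);a=np.radians(12.2);X=np.array([np.cos(a),np.sin(a)]);Y=np.array([-np.sin(a),np.cos(a)])
I=S["image"];h=cv2.cvtColor(I,cv2.COLOR_BGR2HSV);m=np.zeros(h.shape[:2],np.uint8);m[130:180,225:285]=cv2.inRange(h,(25,80,120),(45,255,255))[130:180,225:285]
k=max(cv2.findContours(m,0,1)[0],key=cv2.contourArea);P=onz(S,k[:,0].astype(float),.055);L=np.c_[(P[:,:2]-O)@X,(P[:,:2]-O)@Y]*1000;print(L.min(0),L.max(0),rect(P))
# jaw shift between clamped (f1 crop) and now, by phase correlation on the jaw patch
f=cv2.resize(cv2.imread("pics/f1.png"),(100,90),interpolation=cv2.INTER_AREA)
A=cv2.cvtColor(f,cv2.COLOR_BGR2GRAY)[30:45,15:45].astype(np.float32);B=cv2.cvtColor(I[110:200,205:305],cv2.COLOR_BGR2GRAY)[30:45,15:45].astype(np.float32)
print(cv2.phaseCorrelate(A,B)); print(robot.get_obs()["eef_pos"],robot.get_obs()["wrist_force"])
E
```

```text
[-17.40603013 -59.75602407] [15.52052479 45.47355387] [539.6 213.4  32.9 105.2 102.3]
((0.17069585618080296, 0.5476677687003484), 0.9701208204693265)
[0.51981633 0.30135724 0.22133101] [ 0.0139791  -0.84285389 -0.04681418]
```

```bash
python3 -c "
from station import order;print(order.job_done())"
```

```text
the job is handed in; nothing more can be done
None
```

I clamped the module flat, glass up, square and centred between both jaws, and handed the job in at about 31 s. The pad force is about 4.5 N (roughly 1 mm pushed in), estimated from the wrist force before release rather than measured directly, and the judge's verdict was not reported back.

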